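# Shut the slide carrier and hold it in the copy-board corner

### The arm

A 6-joint arm with a two-finger parallel gripper is mounted at the origin on the work surface. World frame = base frame: x ahead of the robot, y to its left, z up, the work surface at z = 0. Lengths are in mm, angles in rad, forces in N, time in s.
With the tool pointing down it reaches from about 150 to 775 mm from the base axis. Payload 6.1 kg.
Tool frame: the origin (TCP) lies midway between the tips of the shut fingers; the grasp point (between the pads) lies ctrl.tcp_to_grasp behind it (ctrl.tcp_to_grasp is the distance from the TCP to the grasp point, in mm); z points along the fingers, y is the direction in which the jaws open and shut (so a half turn about z gives the same grasp; the last joint's range is limited). The gripper opens to 85 mm and grips with 20 to 120 N. Pads are 22 mm wide; open, the fingers measure 114 mm over their backs; the gripper's body (76 mm by 85 mm) begins 54 mm behind the grasp point. The pads swing forward as they close: fully open they stand 13 mm farther back than shut.
Start: joints at [1.243, 0.126, -0.04, 1.405, 0, 1.571], TCP at [169.023, 497.031, 231.295] pointing down, gripper open.
Joint ranges: [-2.72, 2.72], [-0.95, 1.95], [-1.27, 1.35], [-1.78, 2.02], [-1.46, 1.47], [-3.14, 3.14]. Speed limits (rad/s): [2.39, 2.39, 3.01, 3.14, 3.14, 3.14].

### API

Orientations are given as a unit quaternion [x, y, z, w].
In Python, from rig import ctrl gives the robot as it stands. Calls block until the motion is done:
- ctrl.move_pose(position, orientation): joint-space move of the TCP to a pose.
- ctrl.move_linear(position, ori=None, rate=150, force_limit=None): straight line of the TCP; ori=None keeps the orientation; rate is the mean speed in mm/s. With force_limit (N) it stops when the force on the tool has changed by that much, and returns True; else False.
- ctrl.move_j(angles): joint-space move.
- ctrl.command_gripper(opening): finger opening in mm; the grip force is fixed at half the most; returns when the fingers have stopped.
- ctrl.wait(seconds).
- ctrl.ik(position, orientation): joint angles nearest the present ones, or None.
- ctrl.grab_frame(name): name is "scene" or "side" or "wrist"; returns a dict with "color" (480x640x3 uint8, red, green, blue), "fovy" (degrees; the focal length in pixels is half the picture's height over the tangent of half this angle, whatever the lens; pixels are square), "cx", "cy" (the principal point, pixels), "k1" (the pictures are not rectified: a ray, as slopes to the right and down, at radius r is drawn at 1 + k1 r^2 times it, then the intrinsics apply), "R" (3x3) and "t" (3): a world point X has camera coordinates R X + t. Camera axes: x right, y down, z forward; pixel columns grow to the right and rows downward; lengths in mm; the calibration is good to about 2 mm. A picture is of the moment at which its call begins. There is no depth.
A pose or a line that the arm cannot do raises ctrl.MotionError and nothing moves.
- ctrl.close_job(): hands the job in, once; it reports no verdict.
Readings, each from a call of its own:
- ctrl.get_time_s(): time.
- ctrl.get_joints(): joint angles.
- ctrl.get_joint_velocities(): joint speeds.
- ctrl.get_effort(): joint torques, N m.
- ctrl.get_tcp_pos(): TCP position.
- ctrl.get_orientation(): TCP orientation.
- ctrl.get_wrist_force(): force on the tool from outside, world axes, zero at the start.
- ctrl.get_moment(): the same for the moment, N m.
- ctrl.get_width(): finger opening in mm.
Only numpy, scipy, OpenCV 4.12 (cv2) and the standard library are available. Lean on these libraries where they do the work, as an engineer would, in place of code of your own. Each camera call takes 0.05 s, during which the arm holds its last target. There are 200 camera calls.

### The job

Swing the red gate of the black slide carrier shut so it lies flat over the slide, then slide the carrier across the light panel into the corner of the two aluminium fences, flush against both. Do not let go: finish while still pressing it firmly into the corner against both fences, lying flat on the panel, so that it cannot shift while the copy camera is swung over and the shot is taken. Leave everything else on the bench where it stands.

Things in the scene. Friction and masses are not known exactly. Their poses are not given: they have to be found in the camera images.
- carrier: The slide carrier: a loose matt black plate 170 mm long (x) x 130 mm wide (y) x 12 mm thick, about 0.5 kg, holding a white-framed slide, with a knob and a red hinged gate. Lies flat on the lit panel and glides on it (friction about 0.25). Origin: middle of its underside; x towards the end away from the knob, y towards the long edge away from the hinge, z up
- carrier_mid (a point): Middle of the carrier's base plate, half-way up it (6 mm above the panel), axes as carrier. When home, the +x edge (130 mm long) lies against the far fence and the +y edge (170 mm long) against the left fence
- carrier_corner (a point): Lower corner of the carrier base at its +x and +y edges, 85 mm in x and 65 mm in y from carrier_mid, on the underside; it meets fence_corner when the carrier is home
- knob (a point): Middle of the upright knurled aluminium knob fixed to the carrier base, at carrier x = -62 mm, y = 0: a cylinder 30 mm across, from 12 to 46 mm above the panel; point half-way up, 29 mm above the panel. The shut gate begins 29 mm from the knob's axis in carrier x. Being round, it lets the carrier turn a little in a grip
- gate_hinge (a point): Middle of the gate's hinge line, which runs along carrier x near the carrier's -y edge: at carrier x = 20 mm, y = -57 mm, 14.5 mm above the panel. The gate is a red frame with a pane, 106 mm along the hinge, reaching 112 mm from the hinge line, 5 mm thick; shut, its top is 17 mm above the panel
- gate (a joint): Angle of the red gate (rad): 0 = shut, flat on the base; 1.57 = upright; beyond that it leans out to carrier -y. Starts 1.2 to 1.8. Friction hinge (0.04 N m): it stays where it is left at any angle, so it must be pushed all the way down; about 0.6 N at the free edge moves it
- gate_edge (a point): Middle of the gate's free edge, 112 mm from the hinge line; an 8 mm steel tab, 30 mm wide, sticks out beyond it
- fence_corner (a point): Inner corner of the two fences, level with the top of the light panel (28 mm above the bench). Board axes: x along the left fence towards the far fence, y along the far fence towards the left fence, z up. The board is fixed: grey base 340 x 490 mm, on it a lit white panel 300 x 450 mm
- far_fence: Fixed ruled aluminium bar along board y on the panel's far edge (the edge away from the robot), 450 mm long, 20 mm wide, 14 mm high above the panel. Origin in the middle of its underside; the face to touch is 10 mm from it towards board -x
- left_fence: Fixed ruled aluminium bar along board x on the panel's left edge as seen from the robot, 280 mm long, 20 mm wide, 14 mm high above the panel. Origin in the middle of its underside; the face to touch is 10 mm from it towards board -y
- loupe: Bystander: black loupe, 42 mm across, 44 mm high, standing on the light panel near its far right corner; origin under it
- blower: Bystander: black rubber air blower with a red band, 60 mm across, 105 mm high, on the bench; origin under it
- pen_pot: Bystander: black pot with pens, 72 mm across, 160 mm high with its pens, on the bench; origin under it
- tape_roll: Bystander: yellow roll, 84 mm across, 19 mm high, lying on the bench; origin under it
- dust_brush: Bystander: brush lying on the bench to the right, under 30 mm high
- small_carrier: Bystander: a smaller, shut slide carrier with a grey gate, 120 x 80 mm, 28 mm high with its knob, on the bench to the left of the robot; not the one to use
- slide_box: Bystander: grey box of slides, 160 x 85 mm, 64 mm high, on the bench to the right; origin under it
Mind the look-alikes: they are no part of the job. What is shaped like the carrier but pink is not meant.

How it is judged:
By the outcome, as a careful person would: the job done as asked, in the order asked, and still so for the second after the job is handed in, while the arm keeps its last pose, push and grip.
It also fails if it takes over 64 s, if anything falls off the work surface, if the arm or the gripper's body presses on something with over 40 N, if the wrist force passes 120 N, or if a joint passes its speed limit or range.

## Working session

There is one attempt and no reset: what is moved stays moved. The work goes in short steps, each a Python script; the robot and the scene stay as the last script left them, time stands still between calls to the robot, and variables do not carry over. Pictures are saved under pics/ and viewed, about 8 in all and at most 12, crops included, and the job is handed in when it is done.

```bash
ls; mkdir -p pics; cat > h.py <<'E'
import numpy as np, cv2
from rig import ctrl
def K(f):
    F=240/np.tan(np.radians(f["fovy"])/2); return np.array([[F,0,f["cx"]],[0,F,f["cy"]],[0,0,1]])
def ray(f,uv):
    # cv2.undistortPoints with k1
    p=cv2.undistortPoints(np.array(uv,float).reshape(-1,1,2),K(f),np.array([f["k1"],0,0,0.]),)[:,0]
    d=np.c_[p,np.ones(len(p))]@f["R"]; return -f["R"].T@f["t"], d/np.linalg.norm(d,axis=1)[:,None]
def onz(f,uv,z):
    o,d=ray(f,uv); return o+d*((z-o[2])/d[:,2])[:,None]
def proj(f,X):
    return cv2.projectPoints(np.array(X,float).reshape(-1,1,3),cv2.Rodrigues(np.array(f["R"],float))[0],np.array(f["t"],float),K(f),np.array([f["k1"],0,0,0.]))[0][:,0]
def tri(f1,u1,f2,u2):
    o1,d1=ray(f1,[u1]);o2,d2=ray(f2,[u2]);d1=d1[0];d2=d2[0]
    s=np.linalg.lstsq(np.c_[d1,-d2],o2-o1,rcond=None)[0]; a=o1+s[0]*d1;b=o2+s[1]*d2
    return (a+b)/2,np.linalg.norm(a-b)
def grab(n,save=None):
    f=ctrl.grab_frame(n); f={k:(np.array(v) if k in("R","t","color") else v) for k,v in f.items()}
    if save: cv2.imwrite(f"pics/{save}.png",f["color"][:,:,::-1]); np.save(f"pics/{save}.npy",f,allow_pickle=True)
    return f
def load(n): return np.load(f"pics/{n}.npy",allow_pickle=True).item()
E
python3 - <<'E'
from h import *
for n in("scene","side","wrist"):
    f=grab(n,n+"0"); print(n,f["fovy"],f["k1"],(-f["R"].T@f["t"]).round(),f["R"][2].round(2))
print(ctrl.tcp_to_grasp,ctrl.get_orientation(),ctrl.get_time_s(),ctrl.get_wrist_force())
E
```

```text
pics
scene 54.91515501229858 -0.120193858975931 [1170. -579.  634.] [-0.63  0.56 -0.54]
side 51.20964747271991 -0.04903448215598377 [ -90. -684.  664.] [ 0.56  0.62 -0.54]
wrist 71.77874971692187 -0.05487932317826189 [ 93. 522. 374.] [ 0.29 -0.1  -0.95]
18.700000000000003 [ 1.63156574e-01  9.86599998e-01 -6.05803499e-04 -9.34178008e-05] 0.15 [ 1.30752946 -0.4802933   0.01847059]
```

View pics/scene0.png

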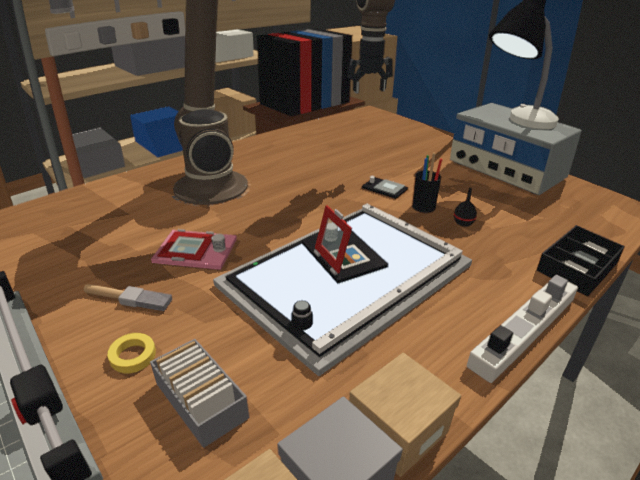

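View pics/side0.png

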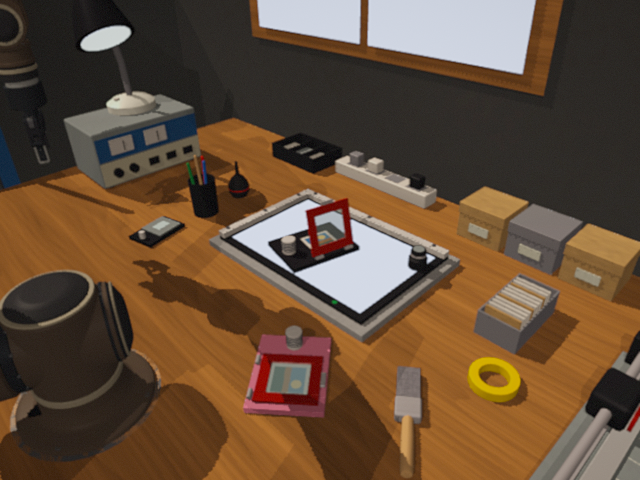

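Candidates: the black plate with an upright red gate on the lit panel, at scene (350,250) / side (315,240). The pink plate with a red gate is at scene (195,250) / side (290,375). The small black carrier with a grey gate is at scene (385,187) / side (157,230). Only the first is black, has a red gate and lies on the panel, so I'll confirm it enlarged.

```bash
python3 - <<'E'
from h import *
a=load("scene0")["color"][195:355,210:480]; b=load("side0")["color"][180:340,205:475]
im=np.vstack([cv2.resize(x,(800,474),interpolation=cv2.INTER_CUBIC)[:,:] for x in(a,b)])
cv2.imwrite("pics/c1.png",cv2.resize(im,(506,600))[:,:,::-1])
cv2.imwrite("pics/c_sc.png",cv2.resize(a,None,fx=2.96,fy=2.96,interpolation=cv2.INTER_CUBIC)[:,:,::-1])
cv2.imwrite("pics/c_si.png",cv2.resize(b,None,fx=2.96,fy=2.96,interpolation=cv2.INTER_CUBIC)[:,:,::-1])
E
```

```text
(no output)
```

View pics/c_sc.png

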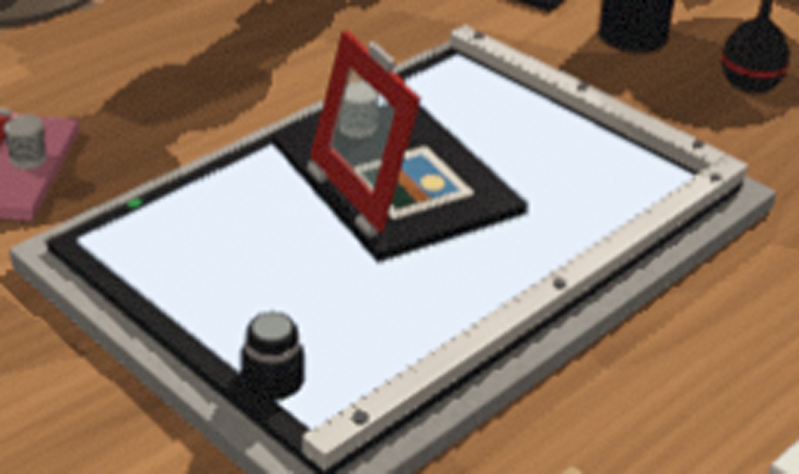

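View pics/c_si.png

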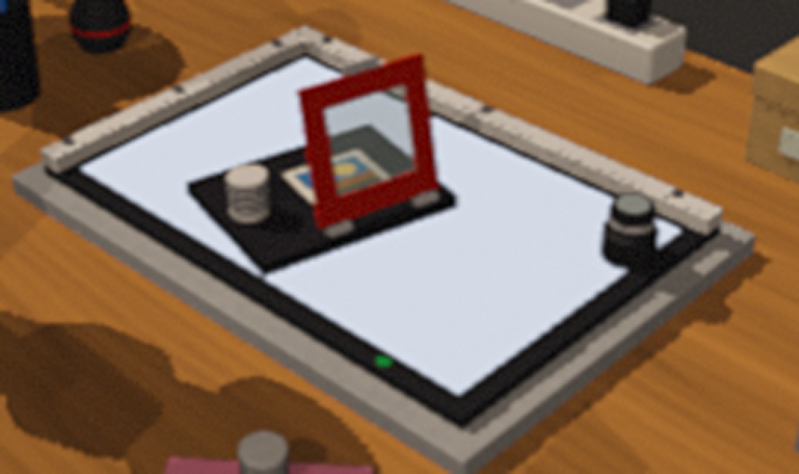

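The crops confirm it: a black plate on the lit panel, with a knob at scene (332,232), a red upright gate and a slide. The fence corner is at scene (445,256) and side (308,199). Next come rough positions and a wrist view from above.

```bash
python3 - <<'E'
from h import *
from scipy.spatial.transform import Rotation as Ro
sc,si=load("scene0"),load("side0")
S=lambda x,y:(x/2.96+210,y/2.96+195)
D=lambda x,y:(x/2.96+205,y/2.96+180)
for n,a,b in[("knobtop",S(361,92),D(247,174)),("gate top knob-side",S(346,35),D(303,92)),("gate top far",S(418,98),D(421,58)),("tip +x-y",S(379,250),D(456,196))]:
    p,e=tri(sc,a,si,b);print(n,p.round(),round(e,1))
print("sc corners z40",onz(sc,[S(379,248),S(526,204),S(272,136)],40).round())
print("si corners z40",onz(si,[D(265,264),D(456,196),D(190,183)],40).round())
print("fence sc z42 ",onz(sc,[S(700,170),S(305,435),S(452,42)],42).round())
print("fence si z42",onz(si,[D(305,45),D(720,215),D(50,152)],42).round())
w=load("wrist0"); R=Ro.from_quat(ctrl.get_orientation()).as_matrix(); 
c=-w["R"].T@w["t"]; print("cam in tool",(R.T@(c-ctrl.get_tcp_pos())).round(),"camz in tool",(R.T@w["R"].T).round(2))
print(R.round(2))
E
```

```text
knobtop [496.  50.  70.] 2.9
gate top knob-side [521.  11. 146.] 2.6
gate top far [618. -11. 146.] 5.1
tip +x-y [623. -46.  36.] 3.6
sc corners z40 [[624. -45.  40.]
 [655.  74.  40.]
 [464. -13.  40.]]
si corners z40 [[456. -15.  40.]
 [617. -52.  40.]
 [485. 107.  40.]]
fence sc z42  [[ 714.  209.   42.]
 [ 730. -203.   42.]
 [ 450.  203.   42.]]
fence si z42 [[ 702.  210.   42.]
 [ 733. -211.   42.]
 [ 432.  222.   42.]]
cam in tool [  80.   -1. -143.] camz in tool [[ 0.   -0.95 -0.31]
 [ 1.    0.   -0.  ]
 [ 0.   -0.31  0.95]]
[[-0.95  0.32 -0.  ]
 [ 0.32  0.95 -0.  ]
 [-0.   -0.   -1.  ]]
```

```bash
cat >> h.py <<'E'
from scipy.spatial.transform import Rotation as Ro
def q(psi):
    c,s=np.cos(psi),np.sin(psi); return Ro.from_matrix(np.array([[-c,-s,0],[-s,c,0],[0,0,-1]])).as_quat().tolist()
E
python3 - <<'E'
from h import *
for i,p in enumerate([[550,80,320],[550,10,320]]):
    ctrl.move_pose(p,q(0)); grab("wrist",f"w{i+1}")
ctrl.command_gripper(0)
print(ctrl.get_time_s(),ctrl.get_tcp_pos(),ctrl.get_joints())
E
```

```text
3.4583 [549.99697232   9.97864775 319.99925919] [ 1.81500203e-02  1.94218639e-01  2.36664919e-01  1.61325826e+00
 -1.65953674e-05  1.82044844e-02]
```

View pics/w1.png

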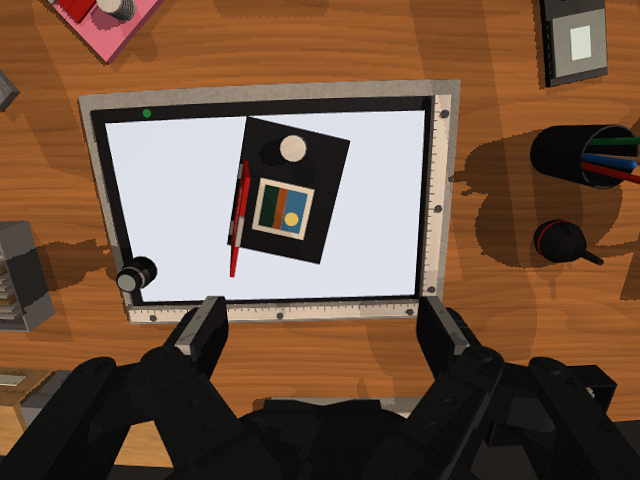

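View pics/w2.png

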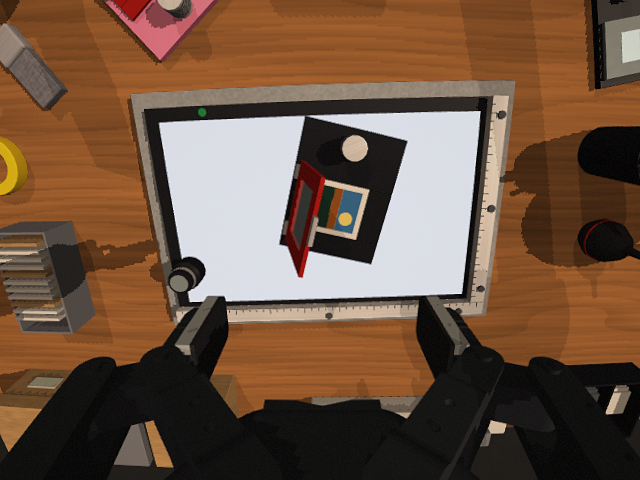

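Wrist views: knob top at w1 (293,148) and w2 (355,148). The plate corners in w1 are (247,117), (350,140) and (320,264). The gate leans up towards +y. The fences' inner edges lie at column ~430 and row ~303 in w1. I'll now get numbers from both views.

```bash
python3 - <<'E'
from h import *
w=[load("w1"),load("w2")]
for n,a,b in[("knob",(293,148),(355,148)),("-x-y",(247,117),(305,116)),("-x+y",(350,140),(407,140)),("+x+y",(320,264),(372,264)),("gate far tip",(233,276),(301,276)),("gate near tip",(245,161),(302,161))]:
    p,e=tri(w[0],a,w[1],b);print(n,p.round(1),round(e,1), "z40:",onz(w[0],[a],40)[0].round(1),onz(w[1],[b],40)[0].round(1))
# fence edges
for i,(f,rows,cr,cols,rr) in enumerate([(w[0],range(120,280,20),(415,450),range(160,410,20),(285,325)),(w[1],range(120,280,20),(470,505),range(220,460,20),(285,325))]):
    g=cv2.cvtColor(f["color"],cv2.COLOR_RGB2GRAY)
    if i==0: print("row200",g[200,415:455].tolist(),"col300",g[290:325,260].tolist())
    for nm,it,rg,z0 in(("left",rows,cr,0),("far",cols,rr,1)):
        P=[]
        for r in it:
            l=(g[r,rg[0]:rg[1]] if z0==0 else g[rg[0]:rg[1],r]).astype(float)
            d=int(np.argmin(l)); 
            up=d+next((k for k in range(len(l)-d) if l[d+k]>100),0)
            u=up-1+(100-l[up-1])/(l[up]-l[up-1]) if up>d else up
            P.append((rg[0]+u,r) if z0==0 else (r,rg[0]+u))
        for z in(28,42):
            X=onz(f,P,z)[:,:2]; a,b=(0,1) if z0==0 else (1,0)
            k=np.polyfit(X[:,a],X[:,b],1); res=X[:,b]-np.polyval(k,X[:,a]); m=abs(res)<=2*np.median(abs(res))+.3
            k=np.polyfit(X[m,a],X[m,b],1); print(i,nm,z,"slope %.4f icpt %.1f"%tuple(k),"res %.2f n%d"%(abs(res[m]).max(),m.sum()))
E
```

```text
knob [493.3  46.8  73.2] 0.0 z40: [495.3  43.9  40. ] [495.4  50.   40. ]
-x-y [457.9 -11.7  37.6] 0.8 z40: [458.4 -11.2  40. ] [457.6 -11.6  40. ]
-x+y [485.5 114.6  38.3] 0.2 z40: [485.5 114.4  40. ] [485.4 114.2  40. ]
+x+y [649.4  77.6  44.6] 0.2 z40: [651.2  77.6  40. ] [651.4  78.3  40. ]
gate far tip [618.4 -12.8 148.5] 0.2 z40: [670.  -44.9  40. ] [669.7 -20.4  40. ]
gate near tip [510.8 -15.8  44.8] 0.2 z40: [511.1 -16.9  40. ] [511.3 -16.1  40. ]
row200 [225, 225, 226, 230, 218, 49, 9, 12, 12, 12, 34, 61, 65, 85, 152, 195, 193, 196, 197, 193, 195, 198, 198, 196, 196, 196, 199, 201, 177, 145, 133, 133, 137, 139, 138, 143, 108, 90, 92, 92] col300 [225, 225, 225, 225, 225, 226, 226, 231, 185, 83, 18, 23, 20, 69, 104, 111, 111, 103, 168, 192, 188, 184, 186, 188, 187, 188, 188, 183, 190, 179, 131, 126, 93, 92, 92]
0 left 28 slope 0.0330 icpt 204.1 res 0.65 n7
0 left 42 slope 0.0330 icpt 199.6 res 0.62 n7
0 far 28 slope -0.0137 icpt 721.8 res 3.22 n9
0 far 42 slope -0.0137 icpt 713.7 res 3.12 n9
1 left 28 slope 0.0322 icpt 207.1 res 0.52 n8
1 left 42 slope 0.0322 icpt 200.2 res 0.51 n8
1 far 28 slope -0.0017 icpt 719.6 res 9.22 n11
1 far 42 slope -0.0017 icpt 711.6 res 8.92 n11
```

```bash
cat >> h.py <<'E'
def edge(f,x,ys):  # helper unused
    pass
E
python3 - <<'E'
from h import *
f=load("w1"); print("far face z28/z42 at col260",onz(f,[(260,302.6)],28)[0].round(1),onz(f,[(260,307.5)],42)[0].round(1))
f=load("w2"); g=cv2.cvtColor(f["color"],cv2.COLOR_RGB2GRAY); print("w2 col 400",g[290:320,400].tolist(),"col260",g[290:320,260].tolist())
psi=-0.216; ex=np.array([np.cos(psi),np.sin(psi),0]); ey=np.array([-np.sin(psi),np.cos(psi),0]); ez=np.array([0,0,1])
knob=np.array([493.3,46.8,0]); H=knob+82*ex-57*ey+42.5*ez
def tip(th,r=104,back=0):
    t=np.radians(th); P=r*np.array([np.cos(t),np.sin(t)])+2.5*np.array([-np.sin(t),np.cos(t)])
    return H+(P[0]-14.5-back)*ey+P[1]*ez
p0=tip(84,back=10); ctrl.move_pose((p0+[0,0,60]).tolist(),q(psi)); ctrl.move_linear(p0.tolist(),rate=150)
for th in list(range(80,-1,-10))+[2]:
    hit=ctrl.move_linear(tip(th).tolist(),rate=100,force_limit=12)
    print(th,hit,ctrl.get_tcp_pos()[2].round(1),np.round(ctrl.get_wrist_force(),1))
    if hit: break
hit=ctrl.move_linear((tip(0)-[0,0,2]).tolist(),rate=30,force_limit=8); print(hit,ctrl.get_tcp_pos()[2],np.round(ctrl.get_wrist_force(),1),ctrl.get_time_s())
grab("scene","scene2");grab("side","side2")
E
```

```text
far face z28/z42 at col260 [719.  -11.7  28. ] [719.   -9.2  42. ]
w2 col 400 [223, 222, 222, 222, 226, 201, 112, 13, 19, 21, 53, 95, 105, 109, 82, 136, 148, 150, 157, 156, 156, 160, 156, 155, 176, 183, 196, 126, 123, 85] col260 [222, 222, 221, 222, 221, 222, 222, 222, 223, 231, 157, 10, 23, 23, 35, 91, 106, 109, 97, 171, 185, 182, 188, 187, 183, 186, 183, 181, 179, 186]
80 False 146.3 [-0.6 -0.2  0.5]
70 False 140.9 [ 0.   0.  -0.3]
60 False 133.3 [0.3 0.2 0.1]
50 False 123.1 [0.2 0.1 0.5]
40 False 110.5 [0.1 0.1 0.1]
30 False 95.8 [-0.3 -0.   0. ]
20 False 80.0 [0.3 0.6 0.3]
10 False 62.7 [-0.3  1.  -1. ]
0 False 45.3 [-0.6 -0.2  0.4]
2 False 49.0 [-0.7 -0.6 -1. ]
True 44.89119361702519 [-0.1 -0.8  6.5] 8.0583
```

```bash
python3 - <<'E'
from h import *
p=np.array(ctrl.get_tcp_pos()); ctrl.move_linear((p+[0,0,60]).tolist(),rate=200)
ctrl.move_pose([500,50,220],q(-0.216)); ctrl.command_gripper(70); f=grab("wrist","w3")
print(ctrl.get_time_s(),"knob pred",proj(f,[[493.3,46.8,74]]).round(1))
E
```

```text
9.9583 knob pred [[317.8 212.7]]
```

View pics/w3.png

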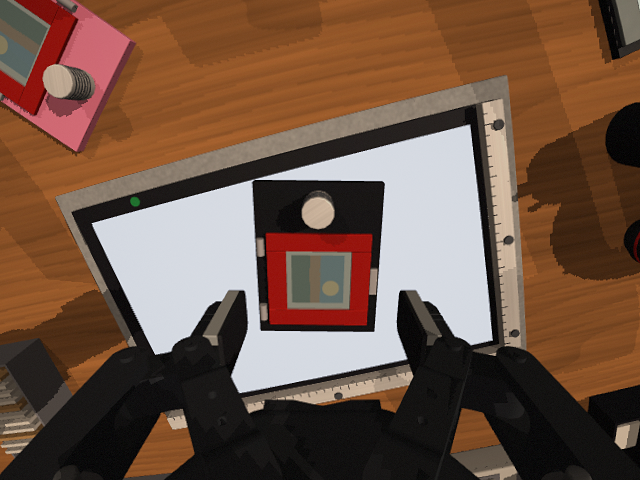

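The gate is shut flat and the knob, at (318,212), is where predicted. Next I grip it and slide it to just short of the corner.

```bash
python3 - <<'E'
from h import *
ctrl.move_pose([493.3,46.8,110],q(-0.216)); print(ctrl.move_linear([493.3,46.8,43.5],rate=80,force_limit=10))
ctrl.command_gripper(20); print("w",ctrl.get_width(),np.round(ctrl.get_wrist_force(),1),np.round(ctrl.get_tcp_pos(),1))
b=0.033; ex=np.array([np.cos(b),np.sin(b),0]); ey=np.array([-np.sin(b),np.cos(b),0])
k=np.array([566.4,153.6,43.5])-8*ex-8*ey
print(ctrl.move_linear(k.tolist(),ori=q(b),rate=60,force_limit=15),np.round(ctrl.get_wrist_force(),1))
print(np.round(ctrl.get_tcp_pos(),1),ctrl.get_time_s()); grab("wrist","w4"); grab("scene","scene4"); grab("side","side4")
E
```

```text
False
w 28.204926871285434 [-0.  -0.2  5. ] [493.7  46.8  44.1]
False [-1.  -0.6  5.8]
[559.2 145.3  44.2] 14.0333
```

View pics/w4.png

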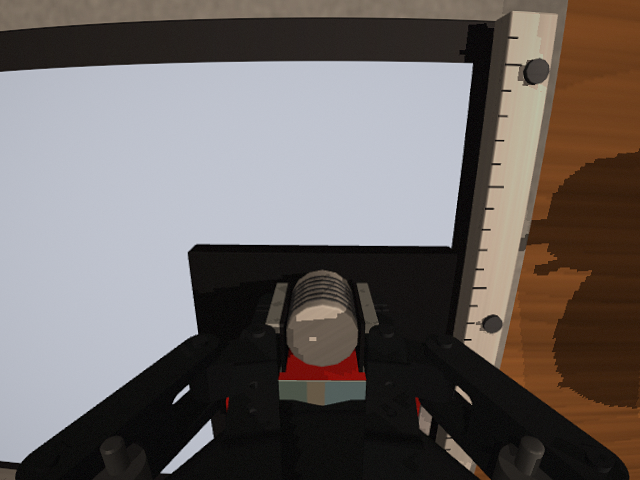

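The grip holds, the carrier is flat with about 5 N downward, and a small gap is left to the left fence near (458,270). Now I press into both fences.

```bash
python3 - <<'E'
from h import *
b=0.033; ex=np.array([np.cos(b),np.sin(b),0]); ey=np.array([-np.sin(b),np.cos(b),0])
T=np.array([566.4,153.6,43.5])-8*ex-8*ey
for d,n,F in((ex,"x",12),(ey,"y",12)):
    p=np.array(ctrl.get_tcp_pos()); 
    p[2]=43.5
    print(n,ctrl.move_linear((p+20*d).tolist(),ori=q(b),rate=20,force_limit=F),np.round(ctrl.get_tcp_pos(),1),np.round(ctrl.get_wrist_force(),1))
ctrl.wait(.3); F=np.array(ctrl.get_wrist_force()); P=np.array(ctrl.get_tcp_pos())
print("F",F.round(1),"moved from est. home",((P-[566.4,153.6,0])@ex).round(1),((P-[566.4,153.6,0])@ey).round(1),ctrl.get_time_s())
grab("wrist","w5"); grab("scene","scene5"); grab("side","side5")
a=load("scene5")["color"][190:330,300:490]; c=load("side5")["color"][175:315,215:405]
im=np.hstack([cv2.resize(x,(400,295),interpolation=cv2.INTER_CUBIC) for x in(a,c)]); wr=cv2.resize(load("w5")["color"][200:430,100:560],(590,295))
im=np.vstack([im,np.pad(wr,((0,0),(0,210),(0,0)))]); cv2.imwrite("pics/v5.png",im[:,:,::-1])
E
```

```text
x True [566.5 145.5  44.2] [-1.5 -0.7  5.9]
y True [566.2 154.2  44.2] [ 0.5 -1.7  4. ]
F [ 0.5 -2.4  5.6] moved from est. home -0.2 0.6 15.675
```

View pics/v5.png

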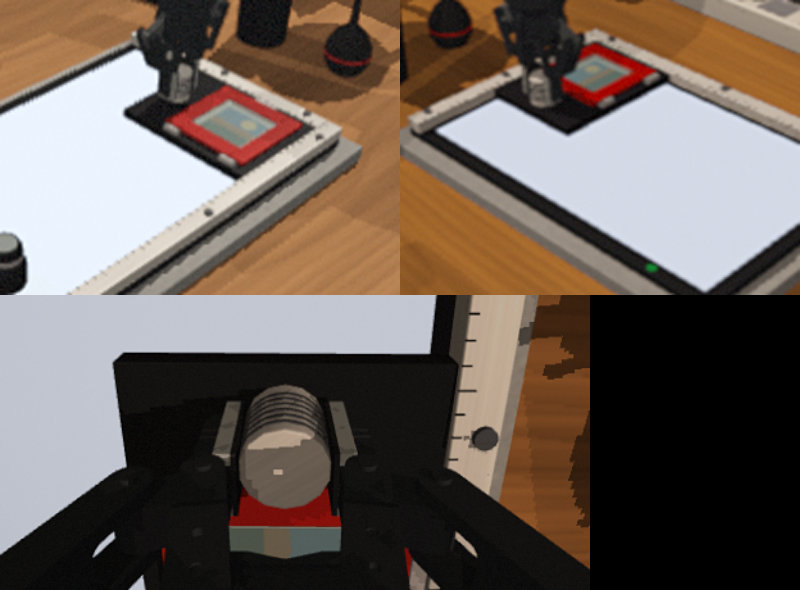

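The contacts are made at the estimated home (within 0.6 mm), but the steady force is small because the arm relaxes at a stop. I'll build the push up in small commanded steps.

```bash
python3 - <<'E'
from h import *
b=0.033; ex=np.array([np.cos(b),np.sin(b),0]); ey=np.array([-np.sin(b),np.cos(b),0])
P=np.array(ctrl.get_tcp_pos()); P[2]=43.5; dx=dy=0.
for i in range(24):
    F=np.mean([ctrl.get_wrist_force() for _ in range(5)],0); fx,fy=-F@ex,-F@ey
    print(dx,dy,"F",round(fx,1),round(fy,1),F[2].round(1),"pos",np.round(ctrl.get_tcp_pos()-P,2))
    if fx>14 and fy>14 or max(fx,fy)>30: break
    dx+=.7*(fx<=14); dy+=.7*(fy<=14)
    ctrl.move_linear((P+dx*ex+dy*ey).tolist(),ori=q(b),rate=10); ctrl.wait(.15)
print(ctrl.get_time_s(),ctrl.get_width())
E
```

```text
0.0 0.0 F 0.3 2.2 4.4 pos [0.   0.   0.66]
0.7 0.7 F 3.5 3.5 10.9 pos [0.03 0.03 0.61]
1.4 1.4 F 6.8 6.3 12.9 pos [0.08 0.06 0.62]
2.0999999999999996 2.0999999999999996 F 8.5 9.6 14.1 pos [0.15 0.11 0.64]
2.8 2.8 F 10.8 11.5 16.8 pos [0.19 0.11 0.59]
3.5 3.5 F 13.0 15.6 18.5 pos [0.2  0.14 0.6 ]
4.2 3.5 F 16.0 14.9 19.1 pos [0.22 0.13 0.6 ]
18.25 28.53519101738065
```

```bash
python3 - <<'E'
from h import *
f=grab("wrist","w6"); grab("scene","scene6"); grab("side","side6")
g=cv2.cvtColor(f["color"],cv2.COLOR_RGB2GRAY).astype(int)
P=[]
for c in range(205,420,15):
    col=g[200:300,c]; r=int(np.argmax(col<110)); P.append((c,200+r-1+(col[r-1]-110)/(col[r-1]-col[r])))
X=onz(f,P,40)[:,:2]; k=np.polyfit(X[:,1],X[:,0],1); print("edge yaw",-k[0],"res",abs(X[:,0]-np.polyval(k,X[:,1])).max().round(2),np.round(ctrl.get_wrist_force(),1))
s=load("side6")["color"][190:275,250:410]; a=load("scene6")["color"][220:305,340:500]
cv2.imwrite("pics/v6.png",np.vstack([cv2.resize(x,(560,298),interpolation=cv2.INTER_CUBIC) for x in(a,s)])[:,:,::-1])
E
```

```text
edge yaw 0.031826620223445116 res 0.1 [-14.5 -14.4  20.4]
```

View pics/v6.png

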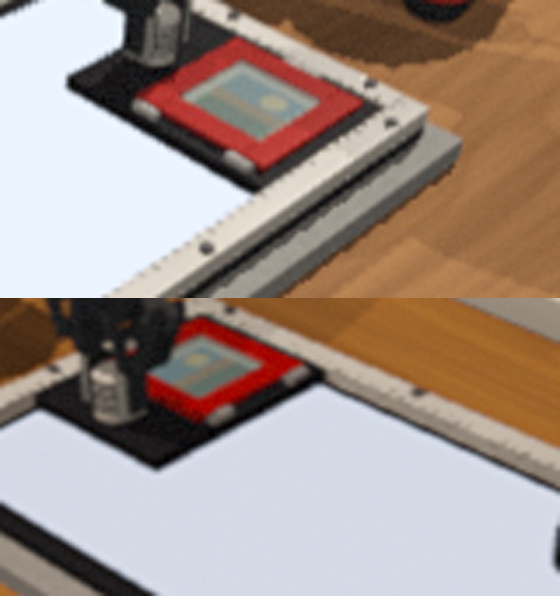

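The carrier is square with the board (0.032 against 0.033 rad), sits flush at both fences with the gate flat, and the push is steady. I'm handing it in.

```bash
python3 - <<'E'
from h import *
print(ctrl.get_time_s(),np.round(ctrl.get_wrist_force(),1)); ctrl.close_job()
E
```

```text
18.4 [-14.5 -14.4  20.4]
the job is handed in; nothing more can be done
```

I swung the red gate shut and slid the carrier into the corner of the two fences. I handed the job in at 18.4 s with the arm still gripping the knob and pressing it home.

- **Gate:** I pushed it down with closed fingers and pressed it at about 6.5 N, with the fingertips stopping at 44.9 mm (45 mm expected for a shut gate). The later pictures show it lying flat.
- **Corner fit:** the carrier's edge measured 0.032 rad against the board's 0.033 rad. It touched both fences within about 0.6 mm of where I had estimated, and the last pictures show no gap at either one.
- **Push at hand-in:** about 14.5 N on each fence and 20 N downward. It held steady over the last readings.
- **Disagreement:** the first press stopped on the contact bump and relaxed to about 0–2 N, so I built the push up again in small steps. My early rough estimate of the corner from the scene and side cameras was about 13 mm off the wrist camera's; I used the wrist value and contact confirmed it.
- **Bystanders:** the arm touched nothing but the carrier and its gate, as far as the force readings and pictures show. I didn't check each of the other objects one by one.

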